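Close the culture plate and push it home

ROBOT

A 7-joint arm with a two-finger parallel gripper is mounted at the origin on the work surface. World frame = base frame: x ahead of the robot, y to its left, z up, the work surface at z = 0. Lengths are in mm, angles in rad, forces in N, time in s.
With the tool pointing down it reaches from about 400 to 875 mm from the base axis. Payload 4.4 kg.
Tool frame: the origin (TCP) lies at the very end of the fingers, on their centre line; the grasp point (between the pads) lies 19 mm behind it; z points along the fingers, y is the line along which they close (so a half turn about z gives the same grasp; the last joint's range is limited). The gripper opens to 85 mm and grips with 20 to 120 N. Pads are 22 mm wide; open, the fingers measure 114 mm over their backs; the gripper's body (76 mm by 85 mm) begins 54 mm behind the grasp point. The pads swing forward as they close: fully open they stand 13 mm farther back than shut.
Start: joints at [1.228, 0.628, 0.038, 1.517, -0.027, 0.996, -0.02], TCP at [177.659, -625.264, 231.313] pointing down, gripper open.
Joint ranges: [-3.06, 3.06], [-0.37, 2.12], [-1.25, 1.32], [0.18, 2.47], [-1.1, 4.24], [0.23, 1.98], [-2.94, 2.94]. Speed limits (rad/s): [2.57, 2.57, 3.14, 3.14, 3.14, 3.14, 3.14].

INTERFACE

Orientations are given as [roll, pitch, yaw] about the fixed x, y, z axes, in that order (R = Rz(yaw) Ry(pitch) Rx(roll)).
In Python, from cell import ctrl gives the robot as it stands.
- The arm moves only by the tool step_arm, never from a script. Its argument "series" is a list that holds one entry, the list of rows, each a list of 7 numbers: the turn, a rotation vector about the tool's x, y, z as a fraction of full scale, then the shift along the tool's x, y, z as a fraction of full scale, then the closure, from 0 (fully open) to 1 (shut). In form: [[[ax, ay, az, tx, ty, tz, gripper], ...]]. A call has 1 to 12 rows; each row shifts and turns the commanded pose from where the row before left it, along the tool's axes as they then stand; what a row does not reach is not made up. Full scale, the value 1, is 150 mm for a shift and 45 degrees for a turn. A row lasts 1/10 s, in which the tool goes at most 50 mm and 8.59 degrees, less where a joint would pass 70% of its speed; a pose out of reach is approached as far as the arm can. A call with a number of a shift or a turn outside -1 to 1 is refused whole. A call with a gripper value outside its range is refused whole. The fingers move at their own pace and stop on an object; the grip force is fixed at half the most. Time passes only in rows, so rows that do not move let the fingers close. It gives the time, the measured TCP pose, the force, the opening and the grip force at its end, in the units of the state.
- ctrl.read_state(): the state, without advancing time (a new reading comes with each control period).
- ctrl.get_image(name): name is "scene" or "top"; returns a dict with "img" (480x640x3 uint8, red, green, blue), "fx", "fy", "cx", "cy" (pixels), "R" (3x3) and "t" (3): a world point X has camera coordinates R X + t. Camera axes: x right, y down, z forward; pixel columns grow to the right and rows downward; lengths in mm; the calibration is good to about 2 mm. A picture is of the moment at which its call begins. There is no depth.
- ctrl.finish_job(): hands the job in; it is judged then, once.
Trained networks look in a picture, given as the dict that the camera call returned (one of the last four; its "shot" number tells which), for a name from the list of things; names that differ only in an ending like _2 or _b are one class to them, and where a whole thing is asked for, a point or a joint stands for the part that bears it (a point fixed in the world has none). Each returns a list of dicts, best first, with "score" (0 to 1); they miss things now and then, are a little off and sometimes report something else, mostly with a low value. They report only what shows in the picture. A call takes as long as a camera call. They do not tell look-alikes from the thing itself.
- ctrl.recognise(picture, thing): "centre" ([column, row] in pixels, amid what is visible of it).
The state is a dict: "clock": time; "qpos": joint angles; "qd": joint speeds; "tau": joint torques, N m; "eef_pos": TCP position; "tool_rot": TCP orientation; "force": force on the tool from outside, world axes, zero at the start; "torque": the same for the moment, N m; "width": finger opening in mm; "gripper_force": force on a finger pad.
Only numpy, scipy, OpenCV 4.12 (cv2) and the standard library are available. Lean on these libraries where they do the work, as an engineer would, in place of code of your own. Each camera call takes 0.05 s, during which the arm holds its last target. There are 200 camera calls.

TASK

The cover of the square glass culture plate has slipped towards the robot, so that the flange on its handle side hangs inside the glass. Hook the wire handle and raise that edge only just clear of the glass (3 cm at the very most), the opposite edge staying down on the plate, and let it gently down again so that the cover sits flat and centred with all four flanges outside the glass. Only then push the closed plate away until its far side is flush along the front edge of the retort stand's base, and leave the other things on the bench where they are.

Things in the scene. Friction and masses are not known exactly. Their poses are not given: they have to be found in the camera images.
- dish: Square open glass culture plate, 110 x 110 mm, 22 mm high, walls 4 mm, floor 5 mm, 0.35 kg (may differ by 25%), loose on the bench; origin at the centre of its underside, x towards the stand (roughly), z up. It is too wide to grasp.
- lid: Aluminium cover on the plate: sheet 122 x 122 x 3 mm, 0.11-0.17 kg, with a turned-down flange mid-way on each of its 4 sides (70 mm long, 3 mm thick, 8 mm deep; corners open), 116 mm between opposite flanges. Origin: centre of the sheet's underside, x towards the handle. Closed, it lies 22 mm straight above the plate's origin. Starts flat on the rim, 13-20 mm off towards the plate's -x.
- lid_handle (a point): Middle of the handle's bar: an upright arch of round 8 mm steel wire near the cover's +x edge, 52 mm from its centre. The bar runs along the cover's y, 50 mm clear between the legs, 26 mm gap beneath; this point is 33 mm above the sheet's underside. The +x flange below it starts inside the glass.
- lid_rear (a point): Middle of the cover's -x edge, opposite the handle, at the sheet's underside, 61 mm from the cover's centre. Its flange is outside the glass: when the cover, raised at the handle, is drawn to +x, this flange stops it against the glass. The cover tips about the glass near here.
- stand: Retort stand, fixed: painted base 130 (x) x 200 (y) mm, 10 mm thick; rod 450 mm tall at its rear left corner (x 105, y 75 mm). Origin: middle of the base's front edge at bench height, x pointing back into the base. Home: the plate's far side flat on this edge (plate's origin at x = -55 mm), middles within 45 mm. The plate starts 50-85 mm short of it, up to 0.12 rad askew.
- beaker: Bystander: open glass beaker, 56 mm wide, 70 mm high, to the left of the plate; origin under its centre.
- jar: Bystander: amber jar with a black cap, 52 mm wide, 75 mm high, to the right of the plate; origin under its centre.
- screwdriver: Bystander: screwdriver lying to the right of the plate.
- hammer: Bystander: hammer lying far left.
- wrench: Bystander: wrench lying far right.
- bottle: Bystander: white bottle, 60 mm wide, 160 mm high, far left; origin under its centre.
- collar: Bystander: steel collar, 52 mm wide, 14 mm high, far right; origin under its centre.
Not all that is in view belongs to the job. There is more than one size of the lid; the one meant has the size given above. Several things have the shape of the dish; the one meant has the colours described above.

How it is judged (in metres and radians):
On the way, in this order (a step that is already met when the one before it is completed fails the run):
1. the handle edge of the cover is raised clear of the glass, the opposite edge staying down (z of lid_handle in the frame of dish above 0.0615 m and z of lid_rear in the frame of dish below 0.032 m), for 0.1 s.
2. the cover sits flat and centred on the plate, which is still away from the stand (x of lid in the frame of dish between -0.0045 and 0.0045 m and y of lid in the frame of dish between -0.0045 and 0.0045 m and z of lid in the frame of dish between 0.0195 and 0.0235 m and angle between the z axis of lid and the z axis of dish, either way round below 0.03 rad and angle between the x axis of lid and the x axis of dish, either way round below 0.12 rad and x of dish in the frame of stand below -0.075 m), for 0.3 s.
3. the closed plate is pushed flush to the stand's base (x of lid in the frame of dish between -0.0045 and 0.0045 m and y of lid in the frame of dish between -0.0045 and 0.0045 m and z of lid in the frame of dish between 0.0195 and 0.0235 m and angle between the z axis of lid and the z axis of dish, either way round below 0.03 rad and angle between the x axis of lid and the x axis of dish, either way round below 0.12 rad and x of dish in the frame of stand above -0.059 m and angle between the x axis of dish and the x axis of stand, either way round below 0.05 rad and y of dish in the frame of stand between -0.045 and 0.045 m and angle between dish's own z axis and vertical below 0.03 rad), for 0.2 s.
At the end, for the whole second after the job is handed in: Cover fully down on the plate (1.5 mm, 0.03 rad) and centred within 4.5 mm each way, handle on the stand side; plate flat on the bench, its far side against the base's front edge (within 4 mm, 0.05 rad), its middle within 45 mm of the edge's middle; all at rest (all of step 3 and linear speed of each of dish, lid below 0.01 m/s); the robot touches nothing.
It fails at once if the handle edge is raised too far (over 40 mm) (z of lid_handle in the frame of dish above 0.095 m).
It fails at once if the opposite edge is lifted off the plate (over 15 mm) (z of lid_rear in the frame of dish above 0.037 m).
It fails at once if the plate is tipped (angle between dish's own z axis and vertical above 0.15 rad).
It fails at once if the glass is pressed hard (contact force between any of the arm, the fingers, lid and dish above 60 N).
It fails at once if a bystander is disturbed (moved over 20 mm) (distance of any of beaker, jar, screwdriver, hammer, wrench, bottle, collar from where it was at the start of the episode above 0.02 m).
It also fails if it takes over 54 s, if anything falls off the work surface, if the arm or the gripper's body presses on something with over 40 N, if the wrist force passes 120 N, or if a joint passes its speed limit or range.

## Working session

There is one attempt and no reset: what is moved stays moved. The work goes in short steps, Python scripts to look and compute and a tool call to move; the robot and the scene stay as the last step left them, time stands still between calls to the robot, and variables do not carry over. Pictures are saved under pics/ and viewed, at most 10 in all, crops included, and the job is handed in when it is done.

Besides the shell and the picture viewer there is one more tool, called after ">>>" as name(argument=value, ...) on one line, values as JSON. step_arm: Moves the arm, as the interface text tells. Shift numbers are shares of 150 mm and turn numbers shares of 45 degrees, none past 1 either way. Its arguments: {"type":"object","properties":{"series":{"type":"array","items":{"type":"array","items":{"type":"array","items":{"type":"number","minimum":-1,"maximum":1}}}}},"required":["series"]}

```bash
mkdir -p pics
cat > h.py <<'E'
from cell import ctrl
import numpy as np, cv2
def shot(n,f=None):
    p=ctrl.get_image(n)
    if f: cv2.imwrite('pics/'+f,np.ascontiguousarray(p['img'][:,:,::-1]))
    return p
def back(p,uv,z):
    R=np.array(p['R']);t=np.array(p['t'])
    d=R.T@np.array([(uv[0]-p['cx'])/p['fx'],(uv[1]-p['cy'])/p['fy'],1]);c=-R.T@t
    return c+d*(z-c[2])/d[2]
def proj(p,X):
    c=np.array(p['R'])@np.array(X)+np.array(p['t'])
    return np.array([p['fx']*c[0]/c[2]+p['cx'],p['fy']*c[1]/c[2]+p['cy']])
E
python3 - <<'E'
from h import *
for n in('scene','top'):
    p=shot(n,n+'1.png'); print(n,'cam',-np.array(p['R']).T@p['t'],p['fx'])
    for k,z in dict(dish=10,lid=24,lid_handle=55,stand=5,beaker=35,jar=40).items():
        for r in ctrl.recognise(p,k)[:3]: print(k,r['score'],r['centre'],back(p,r['centre'],z).round(1))
s=ctrl.read_state();print(s['eef_pos'],s['tool_rot'],s['force'],s['width'],s['clock'])
E
```

```text
scene cam [1176.66334084 -354.23598078  829.07237108] 455.67159662031963
dish 0.65 [339.4, 274.2] [637.4 -13.1  10. ]
dish 0.56 [264.4, 208.2] [356.9 -73.8  10. ]
dish 0.22 [328.0, 251.0] [564.4  -1.6  10. ]
lid 0.97 [359.3, 187.1] [419.5 175.9  24. ]
lid 0.84 [328.1, 251.8] [577.1  -8.6  24. ]
lid_handle 0.74 [331.2, 252.2] [604.6 -16.5  55. ]
lid_handle 0.59 [359.4, 188.7] [454.  152.5  55. ]
stand 0.69 [395.7, 309.6] [774.9  45.8   5. ]
beaker 0.67 [405.3, 243.4] [650.3 156.8  35. ]
jar 0.82 [274.4, 315.8] [ 685.  -194.6   40. ]
top cam [ 432.23474356   11.93453511 1138.1009207 ] 487.3791379625614
dish 0.55 [356.9, 312.8] [348.5 -70.6  10. ]
dish 0.54 [326.8, 185.9] [644.9 -10.6  10. ]
dish 0.16 [408.4, 255.2] [ 476.9 -194.8   10. ]
lid 0.76 [246.0, 293.0] [401.6 180.2  24. ]
lid 0.64 [326.1, 218.4] [566.5  -6.4  24. ]
lid_handle 0.92 [327.2, 216.9] [566.1  -8.5  55. ]
lid_handle 0.84 [244.1, 292.6] [403.4 179.7  55. ]
stand 0.68 [304.9, 125.4] [793.1  37.    5. ]
stand 0.35 [332.9, 189.3] [637.3 -24.8   5. ]
stand 0.17 [146.5, 194.8] [636.5 412.2   5. ]
beaker 0.87 [252.4, 182.4] [653. 160.  35.]
jar 0.72 [407.6, 167.6] [ 676.5 -196.6   40. ]
[ 177.62823755 -625.28722906  231.34087414] [ 3.14153243e+00 -2.35335282e-05  2.76729821e-01] [0.09925546 0.72681947 0.52939631] 85.29490114911515 0.7
```

View pics/scene1.png

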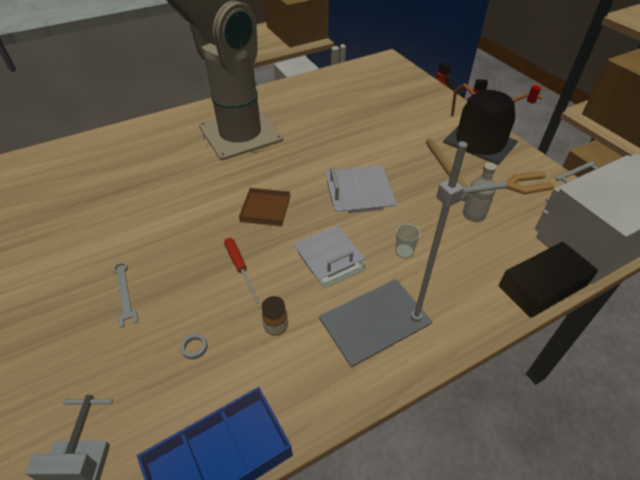

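View pics/top1.png

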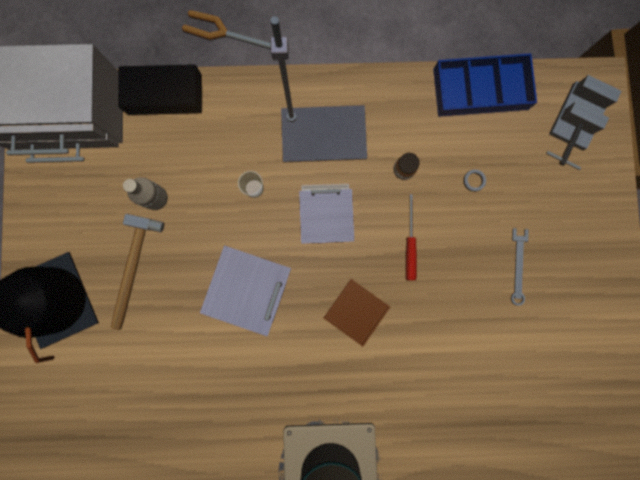

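The lid is the small cover at top (326,215), its handle at about (324,191). The stand's front edge runs from (282,161) to (367,159). I'll zoom in for the corners.

Run:
```python
from h import *
a=cv2.imread('pics/top1.png')[145:255,265:385]; b=cv2.imread('pics/scene1.png')[215:295,285:375]
a=cv2.resize(a,None,fx=5,fy=5,interpolation=cv2.INTER_CUBIC)
cv2.imwrite('pics/c1.png',a)
cv2.imwrite('pics/c2.png',cv2.resize(b,None,fx=7,fy=7,interpolation=cv2.INTER_CUBIC))
```

```text
(no output)
```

View pics/c1.png

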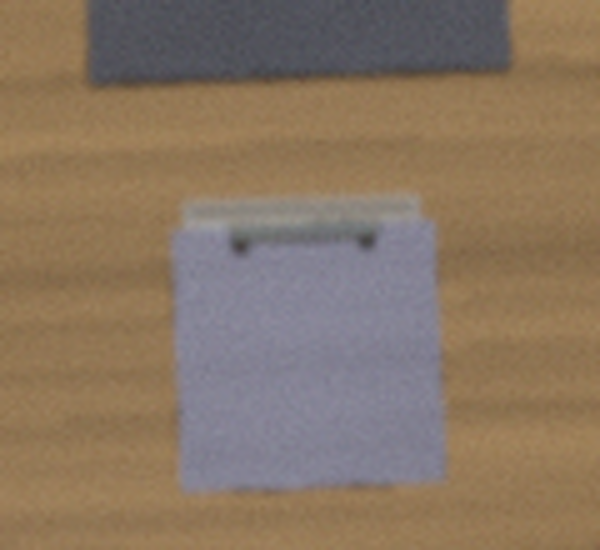

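View pics/c2.png

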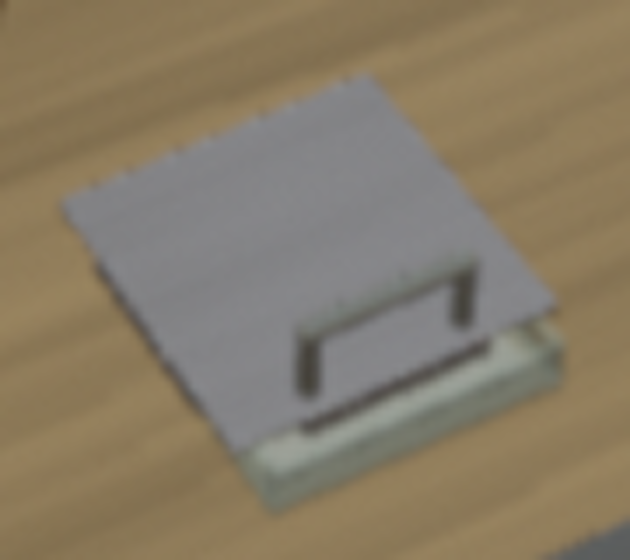

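Run:
```python
from h import *
p=shot('top'); q=shot('scene')
g=lambda u,v,z:back(p,(265+(u+.5)/5-.5,145+(v+.5)/5-.5),z)
C=np.array([g(*c,25) for c in [(174,230),(435,221),(445,482),(183,491)]])
print('lid',C.round(1).tolist(),C.mean(0)); 
yaw=lambda a,b:np.arctan2(*( (lambda d:(-d[0],d[1]))(a-b)))  # edge from right(b) to left(a): dir=+y
print('yaw',yaw(C[0],C[1]),yaw(C[3],C[2]),np.linalg.norm(C[0]-C[1]),np.linalg.norm(C[1]-C[2]))
D=[g(186,204,22),g(418,197,22)];print('dish far',D,yaw(*D),np.linalg.norm(D[0]-D[1]))
S=[g(90,84,10),g(510,70,10)];print('stand',S,yaw(*S),np.linalg.norm(S[0]-S[1]))
H=[g(236,238,55),g(374,231,55)];print('handle',H,yaw(*H),np.linalg.norm(H[0]-H[1]))
g=lambda u,v,z:back(q,(285+(u+.5)/7-.5,215+(v+.5)/7-.5),z)
for n,c in dict(far_right=(63,203,25),fl=(372,75,25),nl=(557,308,25),nr=(238,452,25),h1=(300,335,55),h2=(475,265,55),dishl=(562,380,0),dishr=(275,510,0)).items(): print(n,g(*c).round(1))
```

```text
lid [[632.8, 53.3, 25.0], [633.6, -67.5, 25.0], [512.5, -67.8, 25.0], [511.9, 52.3, 25.0]] [572.69939808  -7.42277765  25.        ]
yaw 0.006769234814072562 0.005244948113573587 120.77304061559506 121.14559028365697
dish far [array([645.40034231,  47.56245635,  22.        ]), array([645.67425373, -60.16277453,  22.        ])] 0.0025426803325490264 107.72557911986635
stand [array([706.16055137,  91.62802604,  10.        ]), array([ 707.42912404, -106.42339188,   10.        ])] 0.00640518173400154 198.05548066039765
handle [array([622.98743741,  24.44497379,  55.        ]), array([624.42453926, -37.6994939 ,  55.        ])] 0.023121056709486675 62.161082094898504
far_right [516.  -67.8  25. ]
fl [514.7  53.7  25. ]
nl [635.8  53.1  25. ]
nr [636.9 -66.5  25. ]
h1 [626.2 -38.3  55. ]
h2 [628.2  24.7  55. ]
dishl [646.   50.5   0. ]
dishr [646.2 -58.3   0. ]
```

>>> step_arm(series=[[[0,0,-0.165,0,0,0,0.4],[0,0,-0.165,0,0,0,0.4],[0,0,-0.165,0,0,0,0.4],[0,0,-0.165,0,0,0,0.4],[0,0,-0.165,0,0,0,0.4],[0,0,-0.165,0,0,0,0.4],[0,0,-0.165,0,0,0,0.4],[0,0,-0.165,0,0,0,0.4],[0,0,-0.165,0,0,0,0.4],[0,0,-0.165,0,0,0,0.4],[0,0,0,0,0,0,0.4]]])

```text
clock: 1.9
eef_pos: [177.4, -625.3, 231.2]
tool_rot: [3.141, -0.0, 1.573]
force: [-0.3, 0.1, 0.1]
width: 51.3
gripper_force: 0.0
```

>>> step_arm(series=[[[0,0,0,0.257,0.187,0.02,0.4],[0,0,0,0.257,0.187,0.02,0.4],[0,0,0,0.257,0.187,0.02,0.4],[0,0,0,0.257,0.187,0.02,0.4],[0,0,0,0.257,0.187,0.02,0.4],[0,0,0,0.257,0.187,0.02,0.4],[0,0,0,0.257,0.187,0.02,0.4],[0,0,0,0.257,0.187,0.02,0.4],[0,0,0,0.257,0.187,0.02,0.4],[0,0,0,0.257,0.187,0.02,0.4],[0,0,0,0.257,0.187,0.02,0.4],[0,0,0,0.257,0.187,0.02,0.4]]])

```text
clock: 3.1
eef_pos: [514.5, -160.5, 195.5]
tool_rot: [3.141, 0.0, 1.569]
force: [0.6, -0.8, -0.1]
width: 51.2
gripper_force: 0.0
```

>>> step_arm(series=[[[0,0,0,0.205,0.149,0.113,0.4],[0,0,0,0.205,0.149,0.113,0.4],[0,0,0,0.205,0.149,0.113,0.4],[0,0,0,0.205,0.149,0.113,0.4],[0,0,0,0.205,0.149,0.113,0.4],[0,0,0,0,0,0,0.4],[0,0,0,0,0,0,0.4]]])

```text
clock: 3.8
eef_pos: [624.7, -7.1, 109.9]
tool_rot: [-3.14, 0.0, 1.572]
force: [-0.2, -0.9, 0.1]
width: 50.9
gripper_force: 0.0
```

Run:
```python
from h import *
p=shot('scene','s2.png')
s=ctrl.read_state();print(s['eef_pos'],s['tool_rot'],s['qpos'])
b=p['img'][150:310,250:410,::-1]
cv2.imwrite('pics/c3.png',cv2.resize(b,None,fx=3.7,fy=3.7,interpolation=cv2.INTER_CUBIC))
```

```text
[624.48994221  -8.79140753 110.42908484] [-3.14082707e+00  1.15996079e-03  1.57072740e+00] [ 0.12876451  0.7481822  -0.26501874  1.69140759  0.2694743   0.73881405
 -0.26922467]
```

View pics/c3.png

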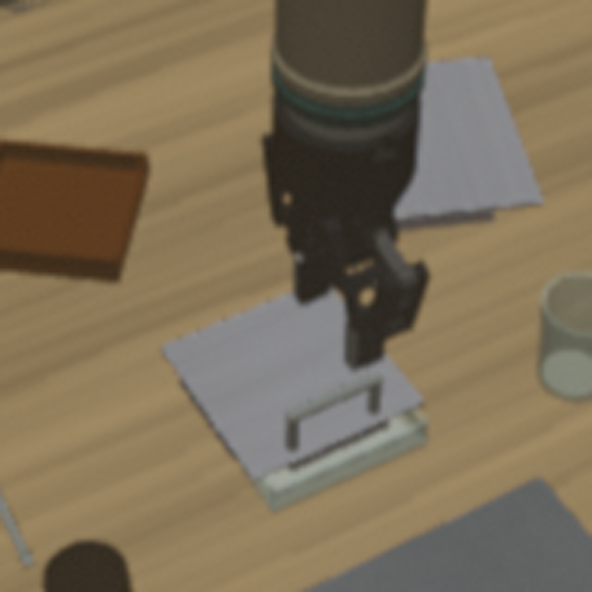

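The crop shows the open gripper straddling above the handle bar (about (335,400)), with the fingers either side of it. I'll descend to TCP z≈38 and close on the bar.

>>> step_arm(series=[[[0,0,0,0.01,0.01,0.12,0.4],[0,0,0,0,0,0.12,0.4],[0,0,0,0,0,0.1,0.4],[0,0,0,0,0,0.08,0.4],[0,0,0,0,0,0.06,0.4],[0,0,0,0,0,0,0.4]]])

```text
clock: 4.45
eef_pos: [625.4, -7.0, 37.4]
tool_rot: [-3.14, 0.0, 1.572]
force: [0.1, -0.2, -0.5]
width: 51.4
gripper_force: 0.0
```

>>> step_arm(series=[[[0,0,0,0,0,0,0.6],[0,0,0,0,0,0,0.75],[0,0,0,0,0,0,0.85],[0,0,0,0,0,0,0.95],[0,0,0,0,0,0,1],[0,0,0,0,0,0,1],[0,0,0,0,0,0,1]]])

```text
clock: 5.15
eef_pos: [626.8, -6.5, 39.3]
tool_rot: [3.141, 0.0, 1.573]
force: [-0.9, -0.2, 6.0]
width: 5.5
gripper_force: 58.7
```

>>> step_arm(series=[[[-0.022,0,0,0,-0.002,-0.0107,1],[-0.022,0,0,0,-0.002,-0.0107,1],[-0.022,0,0,0,-0.002,-0.0107,1],[0,0,0,0,0,0,1]]])

```text
clock: 5.55
eef_pos: [624.2, -6.6, 43.3]
tool_rot: [3.091, 0.0, 1.573]
force: [-0.0, 0.8, -1.4]
width: 5.5
gripper_force: 58.6
```

Run:
```python
from h import *
p=shot('scene')
b=p['img'][210:300,280:400,::-1]
cv2.imwrite('pics/c4.png',cv2.resize(b,None,fx=6,fy=6,interpolation=cv2.INTER_CUBIC))
```

```text
(no output)
```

View pics/c4.png

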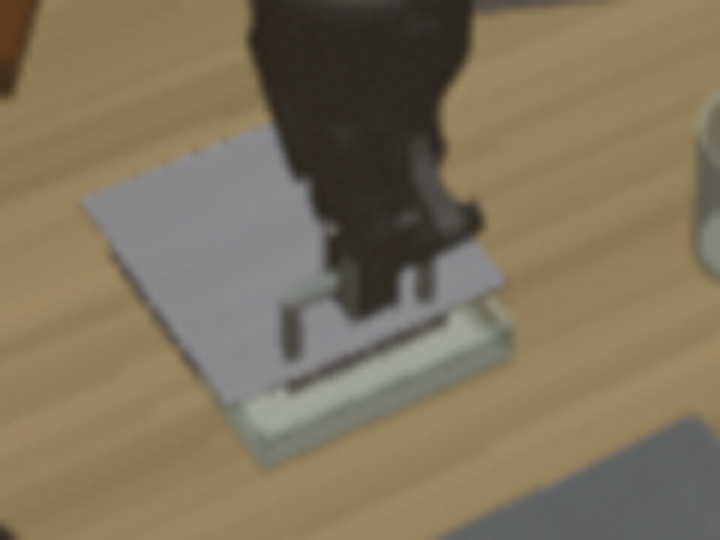

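The gripper holds the bar and the handle edge has begun to rise, with the flange at (370,345) still inside the glass. I'll carry on lifting.

>>> step_arm(series=[[[-0.022,0,0,0,-0.002,-0.0107,1],[-0.022,0,0,0,-0.002,-0.0107,1],[-0.022,0,0,0,-0.002,-0.0107,1],[-0.022,0,0,0,-0.002,-0.0107,1],[-0.022,0,0,0,-0.002,-0.0107,1],[0,0,0,0,0,0,1],[0,0,0,0,0,0,1]]])

```text
clock: 6.3
eef_pos: [623.0, -6.5, 51.4]
tool_rot: [3.003, 0.0, 1.573]
force: [-0.5, -0.2, -0.8]
width: 5.8
gripper_force: 58.7
```

Run:
```python
from h import *
p=shot('scene')
b=p['img'][210:300,280:400,::-1]
cv2.imwrite('pics/c5.png',cv2.resize(b,None,fx=6,fy=6,interpolation=cv2.INTER_CUBIC))
```

```text
(no output)
```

View pics/c5.png

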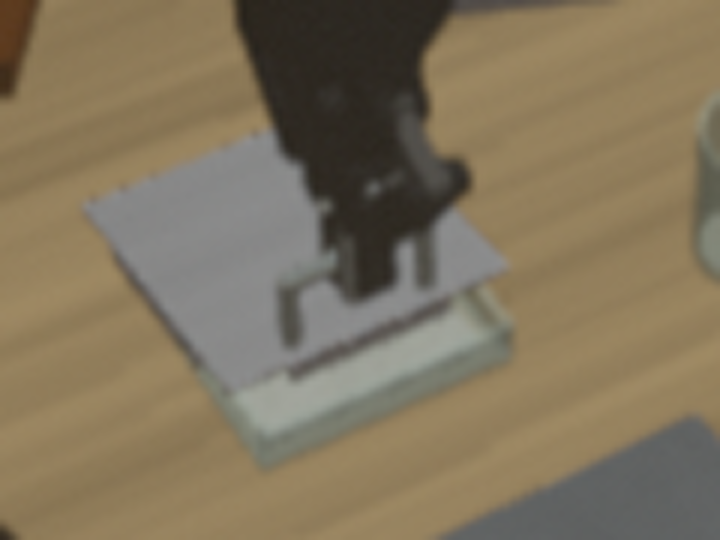

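The handle edge now stands clear: flange at about (370,345), roughly 5 mm above the rim, with the rear corner at (88,207) still down. I'll draw the cover along its own plane towards +x, a little past the rear flange stop.

>>> step_arm(series=[[[0,0,0,0,0.011,0,1],[0,0,0,0,0.011,0,1],[0,0,0,0,0.011,0,1],[0,0,0,0,0.011,0,1],[0,0,0,0,0.011,0,1],[0,0,0,0,0.011,0,1],[0,0,0,0,0.011,0,1],[0,0,0,0,0.011,0,1],[0,0,0,0,0.011,0,1],[0,0,0,0,0.011,0,1],[0,0,0,0,0.011,0,1],[0,0,0,0,0,0,1]]])

```text
clock: 7.55
eef_pos: [641.6, -6.5, 53.9]
tool_rot: [3.003, -0.0, 1.573]
force: [-0.7, -0.2, -0.6]
width: 5.7
gripper_force: 58.7
```

Run:
```python
from h import *
p=shot('scene')
b=p['img'][210:300,280:400,::-1]
cv2.imwrite('pics/c6.png',cv2.resize(b,None,fx=6,fy=6,interpolation=cv2.INTER_CUBIC))
```

```text
(no output)
```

View pics/c6.png

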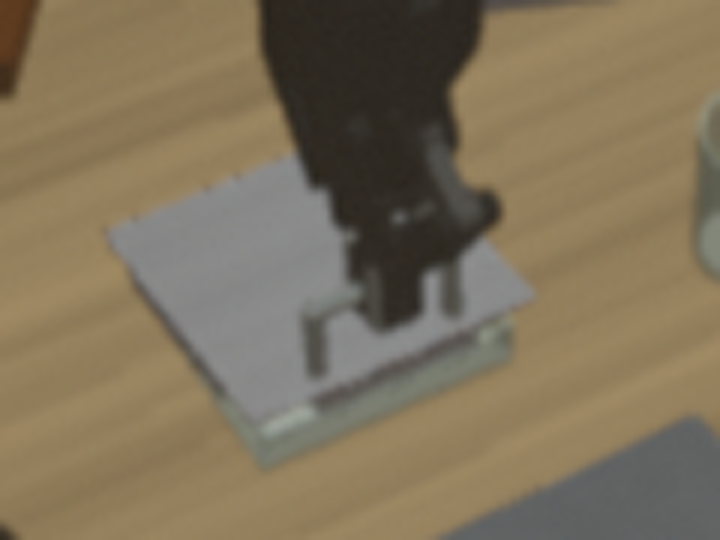

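The handle-side flange at (400,375) now lies outside the far wall. The plate has not moved: its near corner is still at (265,467). I'll lower it back along the arc.

>>> step_arm(series=[[[0.0176,0,0,0,0.001,0.0096,1],[0.0176,0,0,0,0.001,0.0096,1],[0.0176,0,0,0,0.001,0.0096,1],[0.0176,0,0,0,0.001,0.0096,1],[0.0176,0,0,0,0.001,0.0096,1],[0.0176,0,0,0,0.001,0.0096,1],[0.0176,0,0,0,0.001,0.0096,1],[0.0176,0,0,0,0.001,0.0096,1],[0.0176,0,0,0,0.001,0.0096,1],[0.0176,0,0,0,0.001,0.0096,1],[0,0,0,0,0,0,1],[0,0,0,0,0,0,1]]])

```text
clock: 8.8
eef_pos: [644.0, -6.5, 39.8]
tool_rot: [3.141, -0.0, 1.573]
force: [-0.5, -0.6, 1.2]
width: 5.6
gripper_force: 59.0
```

Run:
```python
from h import *
p=shot('scene')
b=p['img'][210:300,280:400,::-1]
cv2.imwrite('pics/c7.png',cv2.resize(b,None,fx=6,fy=6,interpolation=cv2.INTER_CUBIC))
```

```text
(no output)
```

View pics/c7.png

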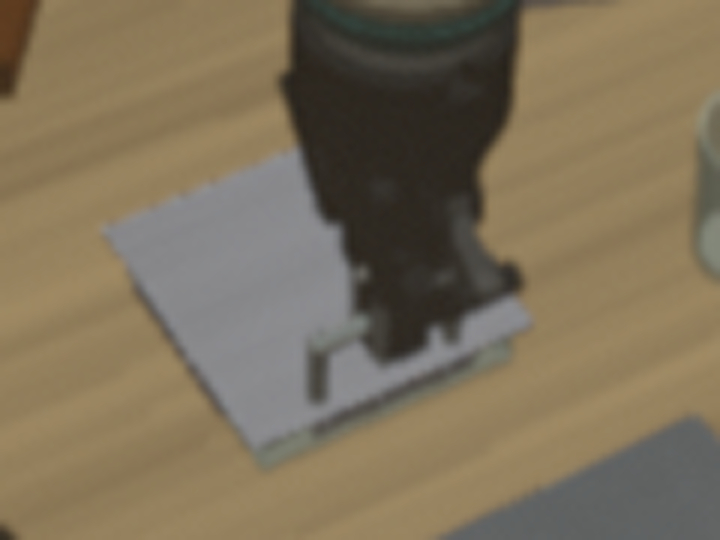

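The cover looks seated. The far flange line at (400,395) is outside the glass, the sheet is level, and the TCP is back at its gripping height. I'll release, rise, back off and turn for a two-finger push.

>>> step_arm(series=[[[0,0,0,0,0,0,0.9],[0,0,0,0,0,0,0.75],[0,0,0,0,0,0,0.55],[0,0,0,0,0,0,0.4],[0,0,0,0,0,0,0.4],[0,0,0,0,0,-0.1,0.4],[0,0,0,0,0,-0.2,0.4],[0,0,0,0,0,-0.3,0.4],[0,0,0,0,-0.2,-0.2,0.4],[0,0,0,0,-0.3,0,0.4],[0,0,0,0,-0.3,0,0.4],[0,0,0,0,-0.2,0,0.4]]])

```text
clock: 10.05
eef_pos: [490.6, -7.0, 160.8]
tool_rot: [-3.141, 0.001, 1.573]
force: [-0.1, 0.6, -1.1]
width: 51.2
gripper_force: 0.0
```

>>> step_arm(series=[[[0,0,0.182,0,0,0,0.4],[0,0,0.182,0,0,0,0.4],[0,0,0.182,0,0,0,0.4],[0,0,0.182,0,0,0,0.4],[0,0,0.182,0,0,0,0.4],[0,0,0.182,0,0,0,0.4],[0,0,0.182,0,0,0,0.4],[0,0,0.182,0,0,0,0.4],[0,0,0.182,0,0,0,0.4],[0,0,0.182,0,0,0,0.4],[0,0,0.182,0,0,0,0.4],[0,0,0,0,0,0,0.4]]])

```text
clock: 11.25
eef_pos: [494.1, -6.4, 160.4]
tool_rot: [-3.141, -0.001, 0.0]
force: [-0.1, 0.3, 0.5]
width: 51.3
gripper_force: 0.0
```

Run:
```python
from h import *
p=shot('scene');t=shot('top')
s=ctrl.read_state();print(s['eef_pos'],s['tool_rot'])
b=p['img'][225:295,290:370,::-1];a=t['img'][150:250,280:370,::-1]
f=lambda i,k:cv2.resize(i,None,fx=k,fy=k,interpolation=cv2.INTER_CUBIC)
o=np.zeros((560,800,3),np.uint8)
b=f(b,5);a=f(a,4.4);o[:b.shape[0],:b.shape[1]]=b;o[:a.shape[0],400:400+a.shape[1]]=a
cv2.imwrite('pics/c8.png',o)
```

```text
[494.00741683  -6.42751501 160.1621049 ] [-3.14119778e+00 -1.03377301e-03  4.22765518e-03]
```

View pics/c8.png

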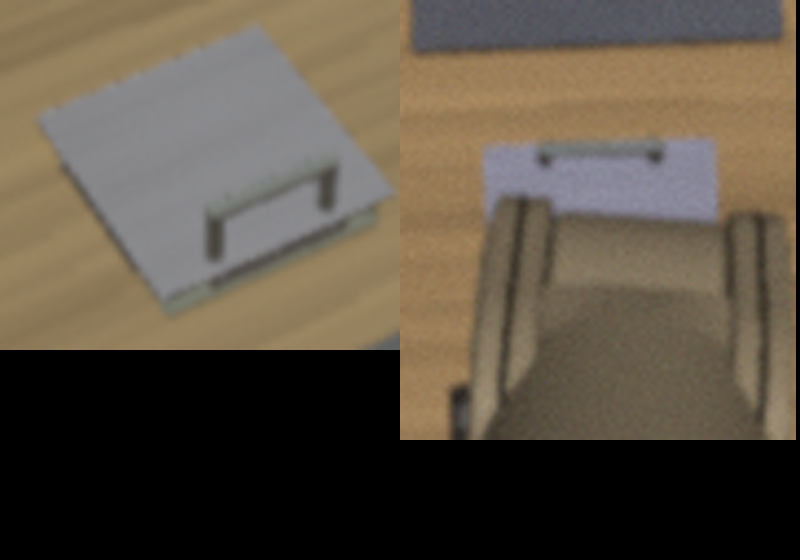

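The montage shows the lid flat: corners at (40,120), (258,25), (395,197) and (162,300), flange outside the glass. A quick check in numbers, plus the descent behind the plate.

Run:
```python
from h import *
p=shot('scene');t=shot('top')
for c in [(40,120),(258,25),(395,195),(160,300)]: print(back(p,(290+(c[0]+.5)/5-.5,225+(c[1]+.5)/5-.5),25).round(1))
print(back(p,(290+168/5,225+317/5),0),back(p,(290+377/5,225+226/5),0))
for c in [(484,147),(718,140)]: print(back(t,(280+(c[0]-400)/4.4,150+c[1]/4.4),25).round(1))
```

```text
[534.6 -66.6  25. ]
[531.4  53.7  25. ]
[653.3  54.   25. ]
[653.2 -67.9  25. ]
[648.25411772 -60.14968809   0.        ] [649.95630803  49.50670283   0.        ]
[649.7  53.6  25. ]
[650.  -69.6  25. ]
```

>>> step_arm(series=[[[0,0,0,0,0,0.3,0.4],[0,0,0,0,0,0.3,0.4],[0,0,0,0,0,0.2,0.4],[0,0,0,0,0,0.12,0.4],[0,0,0,0,0,0.08,0.4],[0,0,0,0,0,0,0.4]]])

```text
clock: 12.05
eef_pos: [493.0, -6.9, 8.4]
tool_rot: [-3.141, 0.002, 0.001]
force: [-0.2, 1.1, 0.6]
width: 51.2
gripper_force: 0.0
```

>>> step_arm(series=[[[0,0,0,0.06,0,0,0.4],[0,0,0,0.05,0,0,0.4],[0,0,0,0.02,0,0,0.4],[0,0,0,0.013,0,0,0.4],[0,0,0,0.013,0,0,0.4],[0,0,0,0.013,0,0,0.4],[0,0,0,0.013,0,0,0.4],[0,0,0,0.013,0,0,0.4],[0,0,0,0.013,0,0,0.4],[0,0,0,0.013,0,0,0.4],[0,0,0,0.013,0,0,0.4],[0,0,0,0.013,0,0,0.4]]])

```text
clock: 13.25
eef_pos: [527.5, -6.8, 9.2]
tool_rot: [-3.141, 0.006, 0.0]
force: [-6.3, 0.6, 6.0]
width: 51.1
gripper_force: 3.5
```

>>> step_arm(series=[[[0,0,0,0.013,0,0,0.4],[0,0,0,0.013,0,0,0.4],[0,0,0,0.013,0,0,0.4],[0,0,0,0.013,0,0,0.4],[0,0,0,0.013,0,0,0.4],[0,0,0,0.013,0,0,0.4],[0,0,0,0.013,0,0,0.4],[0,0,0,0.013,0,0,0.4],[0,0,0,0.013,0,0,0.4],[0,0,0,0.013,0,0,0.4]]])

```text
clock: 14.25
eef_pos: [547.3, -6.8, 9.2]
tool_rot: [-3.141, 0.006, 0.0]
force: [-6.4, 0.9, 5.2]
width: 51.1
gripper_force: 3.3
```

Run:
```python
from h import *
p=shot('scene')
s=ctrl.read_state();print(s['eef_pos'],s['force'],s['clock'])
for k,z in dict(dish=10,lid=24,lid_handle=55,jar=40,beaker=35).items(): print(k,[(r['score'],back(p,r['centre'],z).round(1)) for r in ctrl.recognise(p,k)[:2]])
```

```text
[547.99638852  -6.80856106   9.26311583] [-4.22402025  0.0684143   2.21120786] 14.3
dish [(0.57, array([353.4, -73.9,  10. ]))]
lid [(0.94, array([435.2, 194.3,  24. ])), (0.61, array([619.1,  -5.9,  24. ]))]
lid_handle [(0.88, array([460.9, 168.7,  55. ])), (0.79, array([643. , -11.4,  55. ]))]
jar [(0.59, array([ 681.7, -195.1,   40. ]))]
beaker [(0.79, array([645.5, 161.8,  35. ]))]
```

>>> step_arm(series=[[[0,0,0,0.013,0,0,0.4],[0,0,0,0.013,0,0,0.4],[0,0,0,0.013,0,0,0.4],[0,0,0,0.013,0,0,0.4],[0,0,0,0.013,0,0,0.4],[0,0,0,0.013,0,0,0.4],[0,0,0,0.013,0,0,0.4],[0,0,0,0.013,0,0,0.4],[0,0,0,0.013,0,0,0.4],[0,0,0,0.013,0,0,0.4],[0,0,0,0.013,0,0,0.4],[0,0,0,0.013,0,0,0.4]]])

```text
clock: 15.75
eef_pos: [573.9, -6.8, 9.5]
tool_rot: [-3.142, -0.0, 0.0]
force: [-1.2, 0.4, -1.8]
width: 51.4
gripper_force: 0.9
```

>>> step_arm(series=[[[0,0,0,0.008,0,0,0.4],[0,0,0,0.008,0,0,0.4],[0,0,0,0.008,0,0,0.4],[0,0,0,0.008,0,0,0.4]]])

```text
clock: 16.15
eef_pos: [578.4, -6.8, 9.5]
tool_rot: [-3.142, 0.0, 0.0]
force: [-2.0, 0.9, -1.0]
width: 51.0
gripper_force: 1.1
```

>>> step_arm(series=[[[0,0,0,0.008,0,0,0.4],[0,0,0,0.008,0,0,0.4]]])

```text
clock: 16.35
eef_pos: [581.1, -6.8, 9.5]
tool_rot: [3.142, -0.0, 0.0]
force: [-1.8, 0.3, -0.5]
width: 50.9
gripper_force: 1.1
```

```bash
cat > prof.py <<'E'
from h import *
def prof(p,y,z,xs):
    return [tuple(int(v) for v in cv2.getRectSubPix(p['img'],(1,1),tuple(map(float,proj(p,(x,y,z)))))[0,0]) for x in xs]
if __name__=='__main__':
    p=shot('scene');xs=range(630,730,3)
    s=ctrl.read_state();print(s['eef_pos'],s['force'])
    A=[prof(p,y,25,xs) for y in(-50,40)]
    for i,x in enumerate(xs): print(x,A[0][i],A[1][i])
    print([(k,r['score'],back(p,r['centre'],z).round(1)) for k,z in(('lid',24),('lid_handle',55)) for r in ctrl.recognise(p,k)[:2]])
E
python3 prof.py
```

```text
[581.40153035  -6.80072034   9.52863014] [-1.09124882  0.18897806 -1.42462286]
630 (137, 137, 140) (137, 138, 141)
633 (136, 137, 140) (138, 138, 141)
636 (135, 136, 138) (138, 138, 141)
639 (135, 135, 138) (136, 137, 140)
642 (135, 136, 138) (136, 136, 139)
645 (134, 134, 137) (136, 136, 139)
648 (133, 133, 136) (136, 136, 139)
651 (134, 134, 137) (136, 137, 140)
654 (135, 135, 138) (138, 138, 141)
657 (135, 135, 138) (139, 139, 142)
660 (136, 137, 140) (138, 138, 142)
663 (137, 138, 140) (137, 137, 141)
666 (137, 138, 141) (138, 139, 143)
669 (137, 138, 140) (139, 140, 143)
672 (136, 136, 140) (138, 138, 142)
675 (136, 136, 140) (137, 138, 141)
678 (137, 137, 141) (135, 137, 139)
681 (137, 138, 141) (131, 134, 133)
684 (138, 138, 141) (126, 128, 125)
687 (138, 138, 142) (119, 120, 118)
690 (137, 137, 140) (121, 121, 121)
693 (136, 137, 140) (134, 135, 137)
696 (136, 136, 139) (137, 137, 140)
699 (137, 137, 140) (138, 138, 142)
702 (137, 138, 141) (139, 139, 142)
705 (137, 138, 141) (137, 138, 141)
708 (138, 139, 142) (137, 138, 141)
711 (134, 135, 137) (134, 135, 136)
714 (122, 121, 116) (123, 118, 110)
717 (111, 111, 99) (119, 110, 94)
720 (103, 104, 99) (101, 102, 97)
723 (99, 101, 102) (96, 98, 98)
726 (99, 102, 102) (96, 99, 99)
729 (98, 100, 101) (96, 99, 99)
[('lid', 0.98, array([442.2, 198.6,  24. ])), ('lid', 0.8, array([656.6,  -3.4,  24. ])), ('lid_handle', 0.83, array([474.1, 165. ,  55. ])), ('lid_handle', 0.64, array([673.7, -15.4,  55. ]))]
```

>>> step_arm(series=[[[0,0,0,0.008,0,0,0.4],[0,0,0,0.007,0,0,0.4]]])

```text
clock: 16.7
eef_pos: [582.1, -6.8, 9.5]
tool_rot: [-3.141, 0.002, 0.0]
force: [-5.0, 0.1, 2.4]
width: 51.2
gripper_force: 2.3
```

>>> step_arm(series=[[[0,0,0,0.007,0,0,0.4]]])

```text
clock: 16.8
eef_pos: [583.5, -6.8, 9.5]
tool_rot: [-3.142, 0.001, 0.0]
force: [-3.2, -0.5, 2.7]
width: 51.5
gripper_force: 1.9
```

>>> step_arm(series=[[[0,0,0,0.007,0,0,0.4]]])

```text
clock: 16.9
eef_pos: [584.7, -6.8, 9.5]
tool_rot: [-3.142, 0.001, 0.0]
force: [-6.0, -0.3, 5.1]
width: 51.1
gripper_force: 3.1
```

>>> step_arm(series=[[[0,0,0,0.007,0,0,0.4]]])

```text
clock: 17.0
eef_pos: [584.7, -6.9, 9.5]
tool_rot: [-3.141, 0.003, 0.0]
force: [-8.6, -1.0, 5.5]
width: 51.5
gripper_force: 4.1
```

>>> step_arm(series=[[[0,0,0,0.007,0,0,0.4]]])

```text
clock: 17.1
eef_pos: [584.7, -6.8, 9.5]
tool_rot: [-3.141, 0.005, 0.0]
force: [-9.1, -0.3, 9.0]
width: 51.4
gripper_force: 5.0
```

```bash
python3 prof.py | sed -n '1p;26,$p'
```

```text
[584.69462822  -6.84506961   9.47206133] [-8.84785536 -0.80641859  6.94211151]
702 (136, 136, 140) (137, 138, 141)
705 (137, 138, 141) (138, 139, 141)
708 (137, 138, 141) (138, 138, 142)
711 (138, 139, 142) (138, 138, 141)
714 (136, 136, 139) (136, 137, 140)
717 (119, 119, 120) (120, 119, 121)
720 (100, 101, 101) (95, 96, 96)
723 (97, 100, 100) (94, 97, 97)
726 (98, 100, 101) (96, 98, 99)
729 (99, 101, 102) (97, 99, 99)
[('lid', 0.72, array([660.6,  -3.7,  24. ])), ('lid', 0.7, array([440.1, 203.8,  24. ])), ('lid_handle', 0.88, array([471.7, 176.3,  55. ])), ('lid_handle', 0.72, array([675.9, -19.9,  55. ]))]
```

>>> step_arm(series=[[[0,0,0,0.007,0,0,0.4],[0,0,0,0.007,0,0,0.4],[0,0,0,0,0,0,0.4]]])

```text
clock: 17.55
eef_pos: [584.7, -6.8, 9.3]
tool_rot: [-3.141, 0.009, 0.0]
force: [-11.9, -0.3, 9.8]
width: 51.5
gripper_force: 6.1
```

It's firmly stalled against the base, so I'll back off and check.

>>> step_arm(series=[[[0,0,0,-0.02,0,0,0.4],[0,0,0,-0.05,0,0,0.4],[0,0,0,-0.2,0,0,0.4],[0,0,0,-0.3,0,0,0.4],[0,0,0,-0.1,0,-0.2,0.4],[0,0,0,0,0,-0.3,0.4],[0,0,0,0,0,-0.3,0.4],[0,0,0,0,0,0,0.4],[0,0,0,0,0,0,0.4]]])

```text
clock: 18.45
eef_pos: [491.4, -6.7, 131.1]
tool_rot: [-3.141, -0.007, 0.001]
force: [-0.6, 0.5, -0.1]
width: 51.0
gripper_force: 0.0
```

```bash
cat > p2.py <<'E'
from prof import *
p=shot('scene');t=shot('top')
print(ctrl.read_state()['eef_pos'])
# scene: just below lid's far edge, glass bottom/base seam
for y in (-50,-6,40):
    print('scene y',y,[(x,int(np.mean(c))) for x,c in zip(range(570,732,3),prof(p,y,25,range(570,732,3)))if x<600 or x>706])
    print('top y',y,[(x,c) for x,c in zip(range(690,726,3),prof(t,y,25,range(690,726,3)))])
for y in (-85,-70,70,85): print('stand top y',y,[(x,int(np.mean(c))) for x,c in zip(range(696,720,2),prof(t,y,10,range(696,720,2)))])
for k,z in(('lid',24),('jar',40),('beaker',35)):print(k,[(r['score'],back(p,r['centre'],z).round(1)) for r in ctrl.recognise(p,k)[:2]])
E
python3 p2.py
```

```text
[489.24274809  -6.68773901 129.13662278]
scene y -50 [(570, 120), (573, 123), (576, 124), (579, 123), (582, 121), (585, 119), (588, 118), (591, 119), (594, 125), (597, 135), (708, 137), (711, 138), (714, 136), (717, 119), (720, 100), (723, 98), (726, 100), (729, 100)]
top y -50 [(690, (138, 137, 155)), (693, (137, 137, 154)), (696, (137, 133, 153)), (699, (140, 140, 154)), (702, (135, 134, 154)), (705, (137, 135, 152)), (708, (140, 138, 155)), (711, (141, 141, 158)), (714, (130, 130, 146)), (717, (112, 113, 123)), (720, (95, 95, 104)), (723, (89, 90, 100))]
scene y -6 [(570, 121), (573, 126), (576, 124), (579, 123), (582, 121), (585, 119), (588, 118), (591, 118), (594, 126), (597, 137), (708, 138), (711, 139), (714, 136), (717, 115), (720, 82), (723, 85), (726, 96), (729, 98)]
top y -6 [(690, (138, 138, 156)), (693, (137, 135, 153)), (696, (133, 132, 152)), (699, (133, 132, 151)), (702, (138, 136, 154)), (705, (139, 136, 156)), (708, (130, 131, 149)), (711, (111, 111, 120)), (714, (114, 114, 117)), (717, (114, 118, 120)), (720, (102, 102, 109)), (723, (91, 93, 100))]
scene y 40 [(570
[... 590 characters left out ...]
08, 84), (710, 82), (712, 89), (714, 93), (716, 95), (718, 94)]
stand top y -70 [(696, 126), (698, 126), (700, 123), (702, 119), (704, 110), (706, 102), (708, 101), (710, 100), (712, 109), (714, 110), (716, 109), (718, 107)]
stand top y 70 [(696, 124), (698, 123), (700, 119), (702, 110), (704, 99), (706, 82), (708, 79), (710, 83), (712, 88), (714, 91), (716, 91), (718, 91)]
stand top y 85 [(696, 121), (698, 122), (700, 121), (702, 114), (704, 96), (706, 87), (708, 85), (710, 88), (712, 92), (714, 91), (716, 88), (718, 89)]
lid [(0.93, array([662.5,  -8.8,  24. ])), (0.62, array([420.2, 179.6,  24. ]))]
jar [(0.9, array([ 690.5, -197.4,   40. ]))]
beaker [(0.77, array([640.6, 160.7,  35. ]))]
```

```bash
python3 -c "
from cell import ctrl
print(ctrl.finish_job())"
```

```text
the job is handed in; nothing more can be done
None
```

The cover was raised at its handle, drawn across and lowered, and by my measurements it sits flat and centred on the plate. The closed plate was then pushed until it stalled against the stand's base, the arm was drawn clear and the job handed in; no verdict came back.

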